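# Exhaust valve from the parts dryer to the run-out gauge

### The job

Switch off the parts dryer with its toggle, and only then lift the exhaust valve (the one with the copper-brown head) out of the wire basket, leaving the other parts in the basket. Lower the valve onto the run-out gauge before letting go of it, so that its stem lies in both vee blocks with its head on the dial indicator's side and its stem tip right up against the end stop.

Things in the scene. Friction and masses are not known exactly. Their poses are not given: they have to be found in the camera images.
- dryer: Fixed blue bench parts dryer, a steel wire basket let into its top. Origin on the bench under the basket's centre; x to its back (away from the robot at yaw 0), y to its left, z up. Housing 248 mm (x) by 308 mm (y). Basket inside 220 mm (x) by 280 mm (y), floor 50 mm, rim 100 mm above the bench. The parts lie in it side by side, roughly along x, about 85 mm apart.
- bat_pivot (a point): Pivot of the dryer's toggle, fixed, 96 mm above the bench at dryer x = -35, y = -193 mm: the middle of the top (92 mm high) of a grey switch pod, 150 mm (x) by 78 mm (y), on the dryer's right side. A steel bushing 17 mm across stands 9 mm high round it.
- bat (a joint): The dryer's bat toggle, rad: 0 = on (bat leans 24 degrees to the dryer's front, -x, over a green dot), 0.84 = off (leans 24 degrees to its back, +x, over a red dot). Spring over-centre: it needs about 2 N at the tip and snaps to the other side once past upright (0.42).
- bat_tip (a point): Tip of the steel bat, 43 mm from its pivot; the bat is 8 mm thick at the root and 14 mm near the tip.
- exhaust_valve: The valve to move: engine valve 160 mm long, 100 to 170 g, copper-brown head 38 mm across, straight stem 10 mm thick from 30 mm behind the head face to the tip. It lies in the basket on head rim and stem tip, so the stem slopes down about 5 degrees to the tip; the head points roughly to the dryer's front. Origin below mid-stem on the basket floor; use the three points for its axis.
- valve_face (a point): Centre of the exhaust valve's head face, on its axis.
- valve_mid (a point): Point on the exhaust valve's axis 84 mm from the head face, 76 mm from the tip: the place to grip; about 12 mm above the basket floor at the start.
- valve_tip (a point): Centre of the end of the exhaust valve's stem, on its axis.
- intake_valve: Another valve in the basket, same length, bright steel head 46 mm across; stays in the basket. Origin below the middle of its stem.
- spring_plunger: Chrome plunger with a spring, 117 mm long, 18 mm thick, in the basket; stays there. Origin at its underside in the middle.
- runout_gauge: Fixed run-out gauge, origin on the bench midway between its two vee blocks, x along the vees towards the end stop, z up. Dark base plate 14 mm thick, x from -116 to 106, y from -105 to 45 mm. Two 90 degree steel vee blocks, 14 mm thick (30 mm at the foot), at x = -40 and 40 mm; the vee's bottom is 45 mm, its top 61 mm above the bench, 32 mm wide at the top.
- vee_mid (a point): Point on the gauge's vee line (where the axis of a 10 mm stem lies), 52 mm above the bench, midway between the vee blocks: valve_mid lies here when the valve is home. The head then overhangs at the -x end, its face at gauge x = -84 mm.
- end_stop (a point): Centre of the end stop's face, on the vee line at gauge x = 76 mm: a brass button 16 mm across on a steel post 64 mm high, at the +x end. The stem tip rests against it.
- dial (a point): Dial indicator beside the head's place, gauge x = -82, y = -78 mm, 52 mm above the bench: 44 mm dial, face up, top 62 mm high, stylus towards the vee line and ending at y = -31 mm, clear of the head.
There are look-alikes about, which are no part of the job. Leave any blue look-alike of the exhaust_valve alone.

How it is judged:
By the outcome, as a careful person would: the job done as asked, in the order asked, and still so for the second after the job is handed in, with the robot touching nothing.
It also fails if it takes over 58 s, if anything falls off the work surface, if the arm or the gripper's body presses on something with over 40 N, if the wrist force passes 120 N, or if a joint passes its speed limit or range.

### The arm

A 6-joint arm with a two-finger parallel gripper is mounted at the origin on a cart in front of the work surface, level with it; the furniture and walls round the work are solid. World frame = base frame: x ahead of the robot, y to its left, z up, the work surface at z = 0. Lengths are in m, angles in degrees, forces in N, time in s.
With the tool pointing down it reaches from about 0.4 to 0.825 m from the base axis. Payload 7 kg.
Tool frame: the origin (TCP) lies midway between the tips of the shut fingers; the grasp point (between the pads) lies 19 mm behind it; z points along the fingers, y is the line along which they close (so a half turn about z gives the same grasp; the last joint's range is limited). The gripper opens to 85 mm and grips with 20 to 120 N. Pads are 22 mm wide; open, the fingers measure 114 mm over their backs; the gripper's body (76 mm by 85 mm) begins 54 mm behind the grasp point. The pads swing forward as they close: fully open they stand 13 mm farther back than shut.
Start: joints at [87.439, 20.546, 0.682, 0, -70.136, -16.507], TCP at [0.221, 0.638, 0.231] pointing down, gripper open.
Joint ranges: [-176.03, 176.03], [-82.01, 121.73], [-58.28, 71.71], [-173.87, 95.51], [-174.79, -0.11], [-173.66, 173.66]. Speed limits (degrees/s): [136.94, 136.94, 172.46, 180, 180, 180].

### API

Orientations are given as [roll, pitch, yaw] about the fixed x, y, z axes, in that order (R = Rz(yaw) Ry(pitch) Rx(roll)).
In Python, from plant import * gives the robot as it stands. The module is installed in compiled form; this text tells all that it offers.
- The arm moves only by the tool play_rows, never from a script. Its argument "deltas" is a list of rows, each a list of 2 entries, a list of its own where there are three numbers: the shift along the world's x, y, z in mm, then the turn about the world's z in degrees. In form: [[[dx, dy, dz], yaw], ...]. A call has 1 to 5 rows; each row shifts and turns the commanded pose from where the row before left it; what a row does not reach is not made up. A row lasts 1/10 s, in which the tool goes at most 50 mm and 8.59 degrees, less where a joint would pass 70% of its speed; a pose out of reach is approached as far as the arm can. A call is refused whole if a number of a shift passes 50 or a number of a turn 8.59, either way. A call with a gripper value outside its range is refused whole. "hand" is the opening in per cent of the stroke, from 0 (shut) to 100 (fully open), set as the call begins (left out, the last holds). The fingers move at their own pace and stop on an object; "force" is the grip in N (left out, the last holds). Time passes only in rows, so rows that do not move let the fingers close. It gives the time, the measured TCP pose, the force, the opening and the grip force at its end, in the units of the state.
- sense(): the state, without advancing time (a new reading comes with each control period).
- read_camera(name): name is "side" or "top" or "wrist"; returns the picture (480x640x3 uint8, blue, green, red); there is no depth.
- get_calibration(name): a dict with "vertical_fov" (degrees; the focal length in pixels is half the picture's height over the tangent of half this angle, whatever the lens; pixels are square), "cx", "cy" (the principal point, pixels), "dist" ([k1, k2, p1, p2, k3] as OpenCV has them; the pictures are not rectified), "pose" (4x4, takes a point from camera to world coordinates). Camera axes: x right, y down, z forward; pixel columns grow to the right and rows downward; lengths in m; the calibration is good to about 2 mm. A picture is of the moment at which its call begins: read the wrist's pose just before it. get_calibration takes no time and is no camera call; for the wrist camera it gives the pose at the moment of the call.
- job_done(): hands the job in; it is judged then, once.
Trained networks look in the newest picture that a camera, given by its name, has taken for a name from the list of things; names that differ only in an ending like _2 or _b are one class to them, and where a whole thing is asked for, a point or a joint stands for the part that bears it (a point fixed in the world has none). Each returns a list of dicts, best first, with "confidence" (0 to 1); they miss things now and then, are a little off and sometimes report something else, mostly with a low value. They report only what shows in the picture. A call takes as long as a camera call. They do not tell look-alikes from the thing itself.
- spot_in(camera, query): "at" ([x, y, z] in m, in world coordinates, good to about 4 mm: the middle of the surface that is visible of it).
- outline_of(camera, query): "pixels" (480x640 bool, what is visible of it).
- pinpoint(camera, query): "at" ([x, y, z] in m, in world coordinates, good to about 4 mm: a listed point, or the origin of a listed thing).
The state is a dict: "time_s": time; "joint_pos": joint angles; "qd": joint speeds; "joint_torque": joint torques, N m; "position": TCP position; "eef_rot": TCP orientation; "force": force on the tool from outside, world axes, zero at the start; "torque": the same for the moment, N m; "finger_gap": opening from 0.0 (shut) to 1.0 (fully open); "finger_force": force on a finger pad.
Only numpy, scipy, OpenCV 4.12 (cv2) and the standard library are available. Lean on these libraries where they do the work, as an engineer would, in place of code of your own. Each camera call takes 0.05 s, during which the arm holds its last target. There are 200 camera calls.

## Working session

There is one attempt and no reset: what is moved stays moved. The work goes in short steps, Python scripts to look and compute and a tool call to move; the robot and the scene stay as the last step left them, time stands still between calls to the robot, and variables do not carry over. Pictures are saved under pics/ and viewed, at most 10 in all, crops included, and the job is handed in when it is done.

Besides the shell and the picture viewer there is one more tool, called after ">>>" by a JSON object that holds its "name" and its "arguments". play_rows: Moves the arm, as the interface text tells. Its arguments: {"type":"object","properties":{"deltas":{"type":"array"},"hand":{"type":"number"},"force":{"type":"number"}},"required":["deltas"]}

```bash
mkdir -p pics; python3 - <<'E'
from plant import *
import cv2,numpy as np
s=sense();print(s['time_s'],s['position'],s['eef_rot'])
for c in ('top','side'):
    im=read_camera(c);cv2.imwrite(f'pics/{c}0.png',im)
    k=get_calibration(c);print(c,k['vertical_fov'],np.round(k['pose'],3).tolist())
for q in ('valve_face','valve_mid','valve_tip','bat_pivot','bat_tip','vee_mid','end_stop','dial','dryer','runout_gauge','intake_valve','spring_plunger'):
  for c in ('top','side'):
    print(q,c,[(np.round(d['at'],3).tolist(),round(d['confidence'],2)) for d in pinpoint(c,q)][:4])
print(sense()['time_s'])
E
```

```text
0.0 [0.22038757 0.63751273 0.23036437] [ 1.79906348e+02 -8.40349016e-03 -1.90753834e+01]
top 42.27915799013293 [[0.004, -0.978, 0.207, 0.117], [-1.0, -0.004, -0.0, 0.211], [0.001, -0.207, -0.978, 2.102], [0.0, 0.0, 0.0, 1.0]]
side 47.90061260579501 [[-0.916, -0.221, 0.335, 0.006], [-0.401, 0.53, -0.747, 1.368], [-0.012, -0.819, -0.574, 0.993], [0.0, 0.0, 0.0, 1.0]]
valve_face top [([0.478, 0.35, 0.067], 0.5), ([0.498, 0.763, 0.016], 0.47)]
valve_face side [([0.495, 0.761, 0.02], 0.76), ([0.477, 0.355, 0.069], 0.65)]
valve_mid top [([0.452, 0.689, 0.01], 0.72), ([0.558, 0.342, 0.062], 0.71)]
valve_mid side [([0.449, 0.693, 0.012], 0.55), ([0.561, 0.342, 0.061], 0.53)]
valve_tip top [([0.487, -0.2, 0.05], 0.69), ([0.634, 0.327, 0.053], 0.68), ([0.41, 0.627, 0.004], 0.53), ([0.542, 0.259, 0.05], 0.15)]
valve_tip side [([0.407, 0.63, 0.003], 0.77), ([0.636, 0.329, 0.051], 0.68)]
bat_pivot top [([0.462, 0.075, 0.089], 0.7)]
bat_pivot side [([0.465, 0.081, 0.097], 0.92)]
bat_tip top [([0.463, 0.078, 0.091], 0.22)]
bat_tip side []
vee_mid top [([0.485, -0.197, 0.053], 0.81)]
vee_mid side []
end_stop top [([0.534, 0.26, -0.003], 0.29)]
end_stop side [([0.461, 0.08, 0.095], 0.18)]
dial top [([0.558, -0.285, 0.055], 0.74), ([0.515, 0.181, 0.047], 0.28)]
dial side []
dryer top [([0.535, 0.265, -0.003], 0.74), ([0.558, 0.341, 0.052], 0.64)]
dryer side [([0.535, 0.259, 0.001], 0.88)]
runout_gauge top [([0.486, -0.198, 0.002], 0.82)]
runout_gauge side []
intake_valve top [([0.54, 0.258, 0.049], 0.51)]
intake_valve side [([0.542, 0.259, 0.05], 0.81)]
spring_plunger top [([0.515, 0.182, 0.047], 0.5)]
spring_plunger side [([0.518, 0.18, 0.052], 0.53)]
1.3
```

View pics/top0.png

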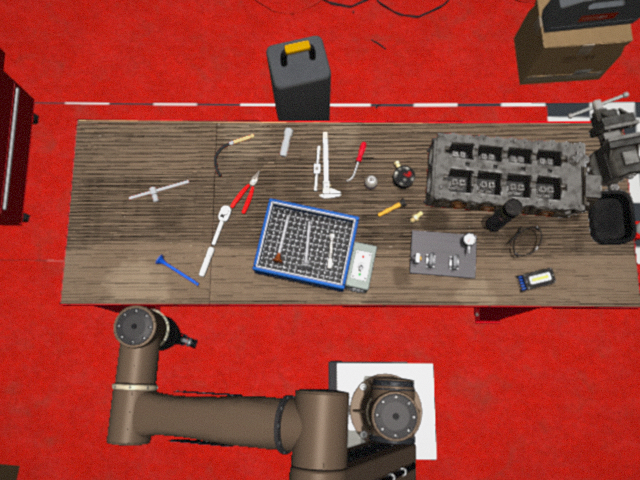

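View pics/side0.png

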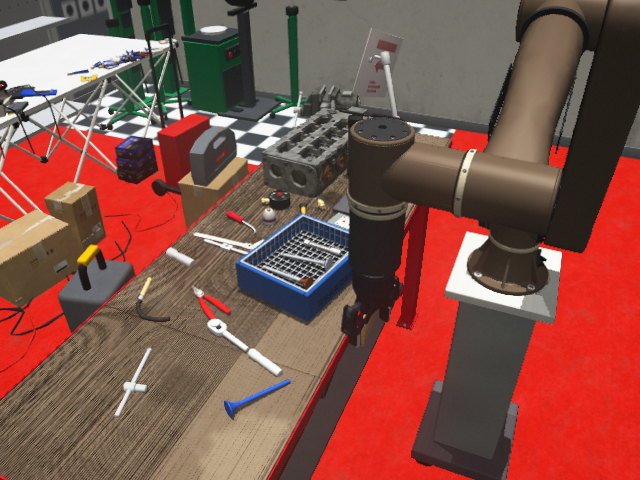

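The top view shows:
- **Exhaust valve:** copper head at (278,258), in the basket's left lane.
- **Could be mistaken for it:** the bright intake valve at (308,240), the plunger at (331,245) and the blue valve on the bench at (178,268).
- **Bat pod:** (362,265).
- **Gauge:** (443,255), with the dial at upper right (469,240) and the stop at left (418,258).

I choose the copper-headed one. I'll check it in a wrist crop on the way to the bat.

>>> {"name": "play_rows", "arguments": {"deltas": [[[20,-45,20],0],[[20,-45,20],0],[[20,-45,20],0],[[20,-45,10],0],[[20,-45,0],8]], "hand": 0}}

```text
time_s: 1.8
position: [0.3177, 0.4201, 0.2997]
eef_rot: [-179.8, -0.1, -11.0]
force: [0.9, 0.9, 0.0]
finger_gap: 0.143
finger_force: 0.0
```

>>> {"name": "play_rows", "arguments": {"deltas": [[[20,-45,0],0],[[20,-45,0],0],[[20,-45,0],0],[[20,-45,0],0],[[0,0,0],0]]}}

```text
time_s: 2.3
position: [0.398, 0.2368, 0.2983]
eef_rot: [-180.0, -0.0, -11.3]
force: [-0.8, 0.4, 0.5]
finger_gap: -0.001
finger_force: 0.0
```

```bash
cat >h.py <<'E'
from plant import *
import cv2,numpy as np
def pp(c,qs):
  for q in qs: print(q,[(np.round(np.array(d['at'])*1e3,1).tolist(),round(d['confidence'],2)) for d in pinpoint(c,q)][:3])
def st():
  s=sense();print(s['time_s'],np.round(s['position']*1e3 if hasattr(s['position'],'shape') else np.array(s['position'])*1e3,1),np.round(s['eef_rot'],1),'F',np.round(s['force'],1),'j',np.round(s['joint_pos'],0),'gap',round(float(s['finger_gap']),3),np.round(s['finger_force'],1))
def proj(c,P):
  k=get_calibration(c);f=240/np.tan(np.radians(k['vertical_fov']/2));T=np.linalg.inv(k['pose'])
  K=np.array([[f,0,k['cx']],[0,f,k['cy']],[0,0,1]])
  return cv2.projectPoints(np.array(P,float).reshape(-1,3),cv2.Rodrigues(T[:3,:3])[0],T[:3,3],K,np.array(k['dist'],float))[0].reshape(-1,2)
E
python3 - <<'E'
from h import *
st();print(np.round(get_calibration('wrist')['pose'],3).tolist())
cv2.imwrite('pics/w1.png',read_camera('wrist'))
pp('wrist',('valve_face','valve_mid','valve_tip','bat_pivot','bat_tip','dryer'))
E
```

```text
2.3 [398.  236.8 298.3] [-180.    -0.   -11.3] F [-0.8  0.4  0.5] j [ 55.  -2. -18.   0. -74.  23.] gap -0.001 0.0
[[-0.196, -0.942, -0.271, 0.468], [-0.981, 0.188, 0.055, 0.223], [-0.001, 0.276, -0.961, 0.441], [0.0, 0.0, 0.0, 1.0]]
valve_face [([476.0, 360.7, 66.6], 0.98)]
valve_mid [([557.3, 343.0, 60.6], 0.95)]
valve_tip [([408.7, 631.9, 4.9], 0.56)]
bat_pivot [([461.6, 76.1, 92.5], 0.6)]
bat_tip [([445.3, 87.9, 132.2], 0.8)]
dryer [([539.2, 264.6, -0.0], 0.94)]
```

View pics/w1.png

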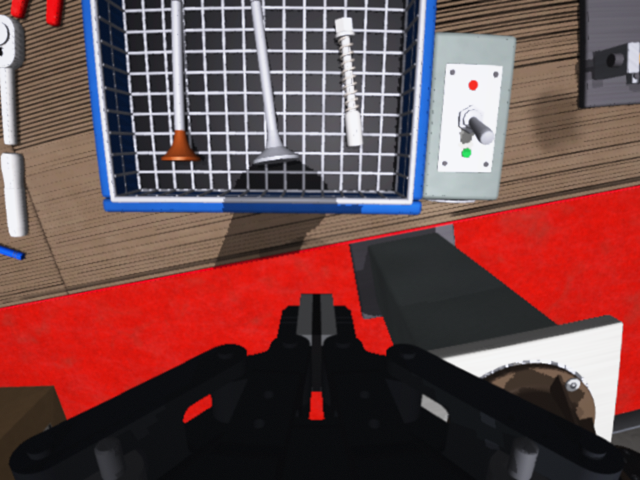

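The crop confirms the copper head at (180,147), with the intake valve at (275,155) and the plunger at (350,80). The bat tip is at (485,132), leaning over the green dot at (466,153); the red dot is at (473,86). Next I bring the shut fingers to the front of the bat.

>>> {"name": "play_rows", "arguments": {"deltas": [[[5,-40,-20],0],[[5,-40,-25],0],[[0,-40,-28],0],[[0,-28,-40],0],[[0,0,-35],0]]}}

```text
time_s: 3.15
position: [0.4059, 0.0914, 0.1484]
eef_rot: [-180.0, 0.0, -11.1]
force: [0.9, 0.8, -0.5]
finger_gap: 0.002
finger_force: 0.0
```

>>> {"name": "play_rows", "arguments": {"deltas": [[[0,0,-35],0],[[0,0,0],0]]}}

```text
time_s: 3.35
position: [0.4042, 0.0919, 0.1112]
eef_rot: [179.7, 0.3, -11.1]
force: [-0.4, -0.3, 0.1]
finger_gap: -0.0
finger_force: 0.0
```

```bash
python3 - <<'E'
from h import *
st();cv2.imwrite('pics/w2.png',read_camera('wrist'))
pp('wrist',('bat_pivot','bat_tip'))
E
```

```text
3.35 [404.2  91.9 111.2] [179.7   0.3 -11.1] F [-0.4 -0.3  0.1] j [ 40.   3. -40.  -0. -48.  39.] gap -0.0 0.0
bat_pivot [([463.9, 79.8, 92.3], 0.84)]
bat_tip [([442.5, 82.8, 129.6], 0.9)]
```

View pics/w2.png

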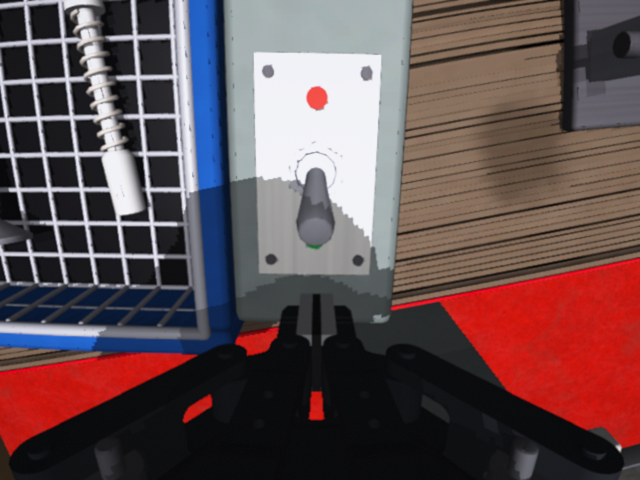

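The fingers (column 316) line up with the bat, whose tip is at (316,225). I push it along dryer +x.

>>> {"name": "play_rows", "arguments": {"deltas": [[[10,-2,6],0],[[12,-2.5,0],0],[[12,-2.5,0],0],[[10,-2,0],0],[[8,-1.5,0],0]]}}

```text
time_s: 4.0
position: [0.4587, 0.0821, 0.1203]
eef_rot: [180.0, 0.1, -11.2]
force: [-26.1, 14.6, 16.4]
finger_gap: -0.002
finger_force: 17.2
```

>>> {"name": "play_rows", "arguments": {"deltas": [[[4,-1,0],0],[[0,0,0],0],[[-25,5,0],0],[[-25,5,0],0],[[0,0,0],0]]}}

```text
time_s: 4.5
position: [0.4109, 0.0912, 0.1205]
eef_rot: [180.0, 0.1, -11.1]
force: [1.1, 0.4, 0.7]
finger_gap: -0.003
finger_force: 0.0
```

```bash
python3 - <<'E'
from h import *
st();cv2.imwrite('pics/w3.png',read_camera('wrist')[:300,150:500])
pp('wrist',('bat_pivot','bat_tip'))
E
```

```text
4.5 [410.9  91.2 120.5] [ 1.80e+02  1.00e-01 -1.11e+01] F [1.1 0.4 0.7] j [ 40.   3. -39.  -0. -49.  39.] gap -0.003 0.0
bat_pivot [([462.1, 78.3, 93.6], 0.56)]
bat_tip [([479.9, 75.5, 133.0], 0.73)]
```

View pics/w3.png

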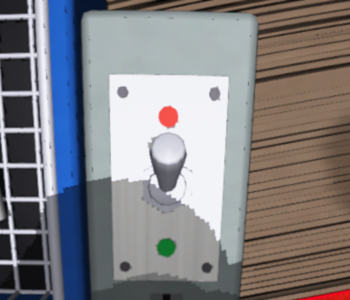

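The bat now leans over the red dot (its tip is at crop (168,150)), so the dryer is off. I raise, turn half round (for joint 6's range at the gauge) and go above the exhaust valve.

>>> {"name": "play_rows", "arguments": {"deltas": [[[0,0,45],-8.5],[[0,0,45],-8.5],[[0,0,45],-8.5],[[0,20,20],-8.5],[[10,20,0],-8.5]], "hand": 50, "force": 60}}

```text
time_s: 5.15
position: [0.4249, 0.1326, 0.2798]
eef_rot: [-179.6, -0.0, -54.0]
force: [1.4, -0.5, -1.0]
finger_gap: 0.5
finger_force: 0.0
```

>>> {"name": "play_rows", "arguments": {"deltas": [[[10,20,0],-8.5],[[10,20,0],-8.5],[[10,20,0],-8.5],[[10,20,0],-8.5],[[10,20,0],-8.5]]}}

```text
time_s: 5.65
position: [0.4743, 0.2324, 0.2754]
eef_rot: [180.0, -0.0, -96.5]
force: [0.3, -0.5, 0.3]
finger_gap: 0.501
finger_force: 0.0
```

>>> {"name": "play_rows", "arguments": {"deltas": [[[10,20,0],-8.5],[[10,20,0],-8.5],[[10,20,0],-8.5],[[10,20,0],-8.5],[[10,20,0],-8.5]]}}

```text
time_s: 6.15
position: [0.5244, 0.3323, 0.275]
eef_rot: [-180.0, -0.0, -139.0]
force: [0.1, 0.0, 1.6]
finger_gap: 0.5
finger_force: 0.0
```

>>> {"name": "play_rows", "arguments": {"deltas": [[[10,10,0],-8.5],[[10,0,0],-8.5],[[10,0,0],-8.5],[[10,0,0],-8.5],[[0,0,0],-8.5]]}}

```text
time_s: 6.65
position: [0.565, 0.3414, 0.2744]
eef_rot: [-179.9, -0.0, 178.5]
force: [0.9, -0.5, -0.3]
finger_gap: 0.497
finger_force: 0.0
```

>>> {"name": "play_rows", "arguments": {"deltas": [[[0,0,0],-8.5],[[0,0,0],0]]}}

```text
time_s: 6.85
position: [0.564, 0.3414, 0.2748]
eef_rot: [-179.9, -0.0, 170.2]
force: [-0.8, 0.0, 0.5]
finger_gap: 0.497
finger_force: 0.0
```

```bash
python3 - <<'E'
from h import *
st();cv2.imwrite('pics/w4.png',read_camera('wrist'))
pp('wrist',('valve_face','valve_mid','valve_tip','dryer'))
for d in outline_of('wrist','exhaust_valve')[:2]:
  m=d['pixels'];print(d['confidence'],m.sum(),np.argwhere(m).mean(0))
E
```

```text
6.85 [564.  341.4 274.8] [-179.9   -0.   170.2] F [-0.8  0.   0.5] j [  48.   18.    2.    0.  -75. -148.] gap 0.497 0.0
valve_face [([475.5, 359.8, 65.0], 0.8)]
valve_mid [([449.2, 691.6, 11.6], 0.9), ([558.9, 340.1, 63.0], 0.74)]
valve_tip [([632.8, 325.5, 51.7], 0.98), ([408.4, 631.6, 2.2], 0.91)]
dryer [([539.4, 266.1, 0.8], 0.9)]
0.79 2127 [190.22708039 317.53267513]
0.67 922 [ 40.91214751 599.29934924]
```

View pics/w4.png

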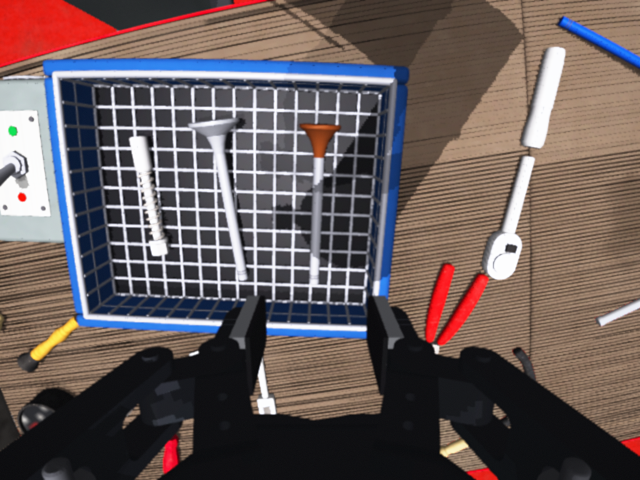

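The valve lies almost vertical at column 317, with its copper head at (320,130) and its tip at (314,282). Next I compute the axis precisely by back-projecting the stem outline.

```bash
cat >>h.py <<'E'
def back(c,uv,z):
  k=get_calibration(c);f=240/np.tan(np.radians(k['vertical_fov']/2))
  K=np.array([[f,0,k['cx']],[0,f,k['cy']],[0,0,1]])
  n=cv2.undistortPoints(np.array(uv,float).reshape(-1,1,2),K,np.array(k['dist'],float)).reshape(-1,2)
  d=np.c_[n,np.ones(len(n))]@k['pose'][:3,:3].T;o=k['pose'][:3,3]
  return o+d*((np.asarray(z)-o[2])/d[:,2])[:,None]
E
python3 - <<'E'
from h import *
m=outline_of('wrist','exhaust_valve')[0]['pixels']
r=[(np.flatnonzero(m[y]).mean(),y) for y in range(480) if m[y].any()]
print(r[0],r[-1],[int(m[y].sum()) for y in range(int(r[0][1]),int(r[-1][1]),6)])
r=np.array([p for p in r if m[int(p[1])].sum()<18][2:-3])
z=np.interp(r[:,1],[130,282],[.069,.055])
P=back('wrist',r,z);x,y=P[:,0]*1e3,P[:,1]*1e3
a=np.polyfit(x,y,1);print('angle',np.degrees(np.arctan(a[0])),'y@557',np.polyval(a,557),x.min(),x.max())
E
```

```text
(np.float64(312.5), 124) (np.float64(314.0), 283) [26, 34, 24, 17, 15, 12, 12, 11, 10, 11, 12, 12, 12, 12, 12, 11, 11, 11, 10, 10, 11, 11, 10, 12, 11, 10, 9]
angle -11.76915984699198 y@557 344.0165519887629 495.8711777147708 632.4258552612192
```

>>> {"name": "play_rows", "arguments": {"deltas": [[[-5.5,2,-45],-2],[[0,0,-45],0],[[0,0,-45],0],[[0,0,-40],0],[[0,0,-20],0]]}}

```text
time_s: 7.7
position: [0.5557, 0.3423, 0.0769]
eef_rot: [-179.8, -0.2, 168.5]
force: [-0.3, -0.4, 0.4]
finger_gap: 0.5
finger_force: 0.0
```

>>> {"name": "play_rows", "arguments": {"deltas": [[[0,0,-15],0],[[0,0,-10],0],[[0,0,0],0]]}}

```text
time_s: 8.0
position: [0.5571, 0.3435, 0.055]
eef_rot: [-179.9, -0.0, 168.5]
force: [-0.1, -0.8, -0.0]
finger_gap: 0.501
finger_force: 0.0
```

```bash
python3 - <<'E'
from h import *
st();cv2.imwrite('pics/w5.png',read_camera('wrist'))
E
```

```text
8.0 [557.1 343.5  55. ] [-179.9   -0.   168.5] F [-0.1 -0.8 -0. ] j [  49.   27.  -14.   -0.  -49. -150.] gap 0.501 0.0
```

View pics/w5.png

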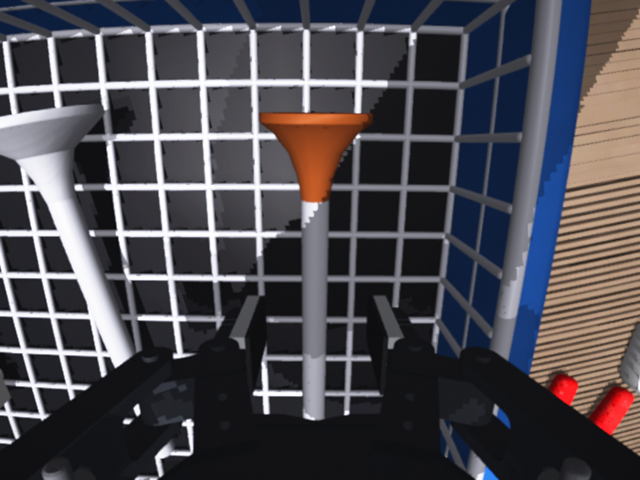

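The stem (column 315) lies centred between the fingers (262 and 375) and parallel to them. I close and lift a little.

>>> {"name": "play_rows", "arguments": {"deltas": [[[0,0,-2],0],[[0,0,0],0],[[0,0,0],0],[[0,0,0],0],[[0,0,0],0]], "hand": 0, "force": 80}}

```text
time_s: 8.55
position: [0.5578, 0.344, 0.0547]
eef_rot: [179.9, 0.1, 168.5]
force: [-0.9, -0.0, 5.7]
finger_gap: 0.077
finger_force: 78.5
```

>>> {"name": "play_rows", "arguments": {"deltas": [[[0,0,0],0],[[0,0,10],0],[[0,0,20],0],[[0,0,30],0],[[0,0,40],0]]}}

```text
time_s: 9.05
position: [0.5562, 0.3428, 0.1532]
eef_rot: [-179.8, -0.1, 168.4]
force: [-0.0, 1.2, -1.6]
finger_gap: 0.077
finger_force: 78.3
```

>>> {"name": "play_rows", "arguments": {"deltas": [[[0,0,40],0],[[0,0,30],0],[[0,0,20],0],[[0,0,0],0]]}}

```text
time_s: 9.45
position: [0.5585, 0.3445, 0.2479]
eef_rot: [179.7, 0.2, 168.4]
force: [0.2, -0.0, -1.6]
finger_gap: 0.075
finger_force: 78.3
```

```bash
python3 - <<'E'
from h import *
st();cv2.imwrite('pics/w6.png',read_camera('wrist'));read_camera('side')
pp('wrist',('valve_face','valve_mid','valve_tip'))
pp('side',('valve_face','valve_mid','valve_tip'))
E
```

```text
9.45 [558.5 344.5 247.9] [179.7   0.2 168.4] F [ 0.2 -0.  -1.6] j [  49.   18.   -1.    0.  -71. -150.] gap 0.075 78.3
valve_face [([476.9, 359.3, 261.4], 0.63)]
valve_mid [([448.1, 692.2, 12.3], 0.63), ([561.1, 346.4, 254.3], 0.59)]
valve_tip []
valve_face [([493.8, 761.8, 22.4], 0.61), ([480.2, 358.9, 258.5], 0.57)]
valve_mid [([448.8, 693.3, 11.4], 0.92), ([560.5, 340.2, 252.5], 0.52), ([560.1, 342.5, 237.1], 0.19)]
valve_tip [([408.0, 629.5, 4.6], 0.77), ([554.4, -287.9, 50.1], 0.61), ([637.6, 331.6, 241.9], 0.49)]
```

Held and lifted; the stem still slopes about 5° down to the tip. Now I carry it to the gauge, turning about +98°.

>>> {"name": "play_rows", "arguments": {"deltas": [[[-6,-41,0],8.2],[[-6,-41,0],8.2],[[-6,-41,0],8.2],[[-6,-41,0],8.2],[[-6,-41,0],8.2]]}}

```text
time_s: 10.35
position: [0.5268, 0.1371, 0.2434]
eef_rot: [-180.0, -0.0, -150.2]
force: [0.6, 0.5, -1.2]
finger_gap: 0.077
finger_force: 78.4
```

>>> {"name": "play_rows", "arguments": {"deltas": [[[-6,-41,0],8.2],[[-6,-41,0],8.2],[[-6,-41,0],8.2],[[-6,-41,0],8.2],[[-6,-41,0],8.2]]}}

```text
time_s: 10.85
position: [0.4968, -0.0672, 0.2436]
eef_rot: [180.0, -0.0, -109.3]
force: [1.6, 0.1, -0.7]
finger_gap: 0.078
finger_force: 78.3
```

>>> {"name": "play_rows", "arguments": {"deltas": [[[-6,-41,0],8.2],[[-6,-41,0],8],[[0,0,0],0],[[0,0,0],0]]}}

```text
time_s: 11.25
position: [0.4855, -0.1464, 0.2433]
eef_rot: [180.0, 0.0, -94.1]
force: [0.2, 0.5, -0.7]
finger_gap: 0.076
finger_force: 78.3
```

```bash
python3 - <<'E'
from h import *
st();cv2.imwrite('pics/w7.png',read_camera('wrist'));read_camera('top')
pp('wrist',('vee_mid','end_stop','dial','runout_gauge','valve_face','valve_mid'))
pp('top',('vee_mid','end_stop','dial','runout_gauge','valve_face','valve_mid'))
E
```

```text
11.25 [ 485.5 -146.4  243.3] [180.    0.  -94.1] F [ 0.2  0.5 -0.7] j [  5.   4. -19.  -0. -67. -10.] gap 0.076 78.3
vee_mid []
end_stop [([490.9, -121.6, 52.5], 0.9)]
dial [([559.3, -284.2, 52.9], 0.61)]
runout_gauge [([492.3, -125.1, 53.1], 0.63)]
valve_face [([479.9, -227.2, 255.1], 0.56)]
valve_mid [([484.4, -144.7, 248.9], 0.77)]
vee_mid [([484.0, -199.1, 52.3], 0.91), ([481.8, -234.0, 257.6], 0.32)]
end_stop [([491.7, -125.0, 51.1], 0.74)]
dial [([557.2, -286.2, 55.4], 0.56)]
runout_gauge [([486.4, -196.9, 2.0], 0.93)]
valve_face [([498.2, 763.4, 16.1], 0.72), ([484.0, -201.1, 53.2], 0.72), ([478.9, -233.3, 258.0], 0.5)]
valve_mid [([484.3, -145.1, 249.3], 0.43)]
```

View pics/w7.png

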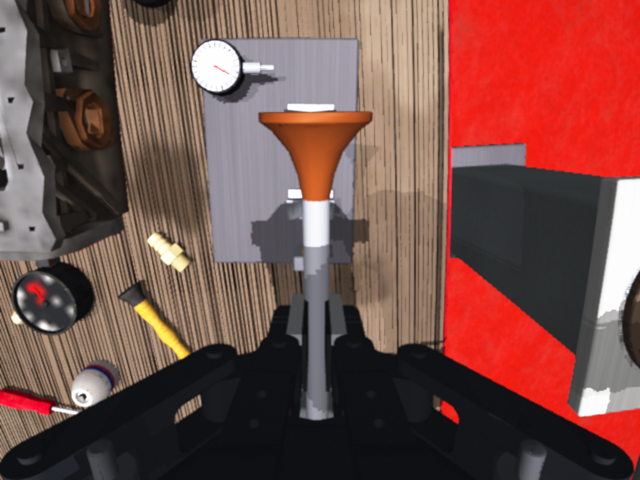

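The gauge shows with its dial at (218,67), vee block tops at (311,107) and (311,194), and end stop at about (300,263). Head end points up, on the dial's side. Next I fit the gauge pose.

```bash
python3 - <<'E'
from h import *
from scipy.optimize import least_squares
st()
uv=[(357,39),(352,262),(214,263),(311.5,107),(310.5,194)]
z=[.014,.014,.014,.061,.061]
P=back('wrist',uv,z)*1e3;print(np.round(P,1).tolist())
G=np.array([(-116,45),(106,45),(106,-105),(-40,0),(40,0),(0,0),(76,0),(-82,-78)],float)
M=np.r_[P[:,:2],[[484.5,-198.5],[491.3,-123.3],[558.2,-285.2]]]
def f(p):
  c,s=np.cos(p[2]),np.sin(p[2]);return (G@np.array([[c,s],[-s,c]])+p[:2]-M).ravel()
r=least_squares(f,[485,-198,1.5],loss='soft_l1',f_scale=2);print(r.x[:2],np.degrees(r.x[2]));print(np.round(r.fun.reshape(-1,2),1).tolist())
m=cv2.imread('pics/w7.png');cv2.imwrite('pics/c7.png',cv2.resize(m[20:300,190:400],None,fx=2.1,fy=2.1,interpolation=2))
E
```

```text
11.95 [ 485.9 -145.5  243.7] [-180.    -0.   -93.9] F [ 0.1  0.4 -0.5] j [  6.   4. -19.   0. -67.  -9.] gap 0.071 78.3
[[437.8, -307.4, 14.0], [452.2, -90.1, 14.0], [600.5, -99.0, 14.0], [484.0, -245.2, 61.0], [490.1, -172.0, 61.0]]
[ 487.30416806 -198.88248521] 86.01905612079615
[[-3.4, -4.0], [-2.4, 0.0], [-1.1, -1.5], [0.5, 6.4], [-0.0, 13.0], [2.8, -0.4], [1.3, 0.2], [1.2, -0.9]]
```

View pics/c7.png

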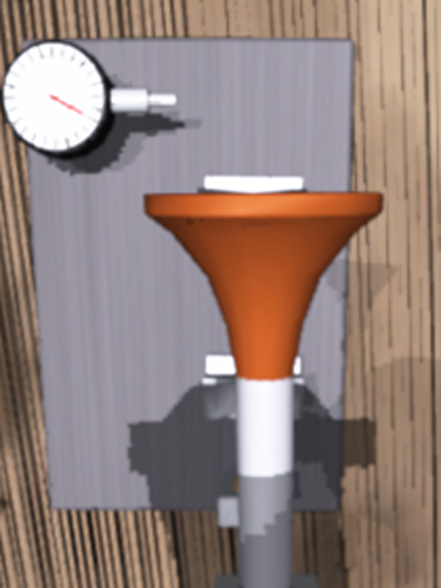

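>>> {"name": "play_rows", "arguments": {"deltas": [[[0.5,-31,-20],0],[[0.5,-30,-30],0],[[0,0,-40],0],[[0,0,-40],0],[[0,0,-30],0]]}}

```text
time_s: 12.45
position: [0.4858, -0.2069, 0.0815]
eef_rot: [179.9, 0.0, -94.0]
force: [1.4, 0.1, -1.7]
finger_gap: 0.072
finger_force: 78.4
```

>>> {"name": "play_rows", "arguments": {"deltas": [[[0,0,-20],0],[[0,0,0],0],[[0,0,0],0]]}}

```text
time_s: 12.75
position: [0.4872, -0.2068, 0.0641]
eef_rot: [180.0, -0.0, -93.9]
force: [-1.1, -1.1, -1.5]
finger_gap: 0.08
finger_force: 78.4
```

```bash
python3 - <<'E'
from h import *
st();m=read_camera('wrist');t=read_camera('top')
pp('wrist',('vee_mid','end_stop','dial','valve_face','valve_mid','valve_tip'))
pp('top',('end_stop','valve_face','valve_mid','valve_tip'))
cv2.imwrite('pics/w8.png',m)
E
```

```text
12.75 [ 487.2 -206.8   64.1] [180.   -0.  -93.9] F [-1.1 -1.1 -1.5] j [ -2.  17. -30.   0. -43.  -2.] gap 0.08 78.4
vee_mid []
end_stop []
dial [([556.4, -286.0, 54.0], 0.62)]
valve_face [([482.2, -289.6, 75.9], 0.71)]
valve_mid [([486.0, -200.0, 69.6], 0.67), ([479.9, -290.6, 76.3], 0.55)]
valve_tip []
end_stop [([491.3, -123.7, 56.8], 0.84), ([536.5, 262.4, -3.1], 0.38)]
valve_face [([498.3, 767.3, 17.8], 0.56), ([483.1, -290.9, 80.5], 0.4)]
valve_mid [([488.4, -203.3, 61.0], 0.54), ([485.1, -201.5, 71.9], 0.52), ([450.4, 691.5, 8.7], 0.48)]
valve_tip [([409.9, 625.6, 3.2], 0.6)]
```

View pics/w8.png

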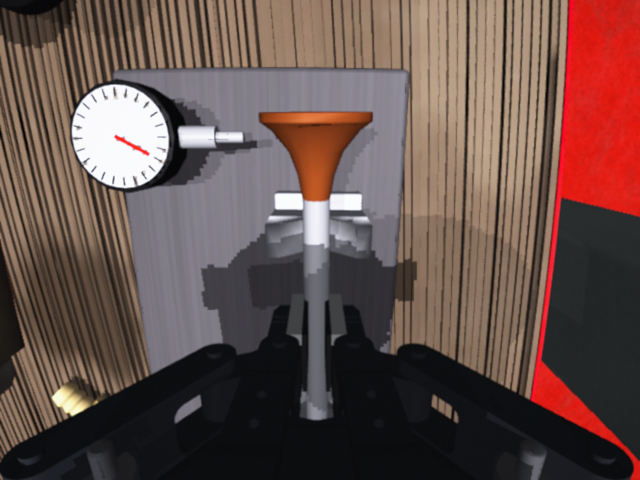

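The stem (column 316) is centred over the near vee block (275–361), and the head is about 8 mm short of home. I lower it.

>>> {"name": "play_rows", "arguments": {"deltas": [[[0,0,-8],0],[[0,0,-4],0],[[0,0,-2],0],[[0,0,0],0]]}}

```text
time_s: 13.75
position: [0.4871, -0.2066, 0.0494]
eef_rot: [180.0, -0.0, -93.9]
force: [0.8, 0.4, 0.1]
finger_gap: 0.072
finger_force: 78.6
```

>>> {"name": "play_rows", "arguments": {"deltas": [[[0,0,-2],0],[[0,0,0],0]]}}

```text
time_s: 13.95
position: [0.4873, -0.2067, 0.048]
eef_rot: [-180.0, -0.0, -93.9]
force: [0.2, -0.7, 3.8]
finger_gap: 0.077
finger_force: 78.7
```

Contact as predicted. I ease the grip and press down a little so the stem levels into both vees.

>>> {"name": "play_rows", "arguments": {"deltas": [[[0,0,-1],0],[[0,0,-1],0],[[0,0,0],0]], "force": 25}}

```text
time_s: 14.25
position: [0.4874, -0.2068, 0.0465]
eef_rot: [-179.9, -0.0, -93.9]
force: [-1.4, -1.8, 7.7]
finger_gap: 0.072
finger_force: 79.3
```

>>> {"name": "play_rows", "arguments": {"deltas": [[[0,0,-1],0],[[0,0,0],0]]}}

```text
time_s: 14.45
position: [0.4874, -0.2069, 0.0458]
eef_rot: [-179.9, -0.0, -93.9]
force: [-1.8, -1.3, 11.4]
finger_gap: 0.082
finger_force: 79.7
```

>>> {"name": "play_rows", "arguments": {"deltas": [[[0,0,-1],0],[[0,0,0],0],[[0,0,0],0]], "hand": 0, "force": 20}}

```text
time_s: 14.75
position: [0.4875, -0.2069, 0.0456]
eef_rot: [-179.9, -0.0, -93.9]
force: [-4.6, 1.2, 20.1]
finger_gap: 0.075
finger_force: 80.9
```

>>> {"name": "play_rows", "arguments": {"deltas": [[[0,0,-1],0],[[0,0,0],0]]}}

```text
time_s: 14.95
position: [0.4875, -0.207, 0.0454]
eef_rot: [-179.9, -0.0, -93.9]
force: [-6.4, 3.3, 29.2]
finger_gap: 0.081
finger_force: 81.9
```

Stiff at z = 45.4 mm, so the stem is seated in both vees. I relieve the pressure and slide toward the stop.

>>> {"name": "play_rows", "arguments": {"deltas": [[[0,0,1.5],0],[[0,2,0],0],[[0,2,0],0],[[0,0,0],0]]}}

```text
time_s: 15.35
position: [0.4877, -0.2037, 0.0457]
eef_rot: [-179.9, -0.1, -93.9]
force: [-1.8, -7.3, 12.2]
finger_gap: 0.074
finger_force: 79.8
```

```bash
python3 - <<'E'
from h import *
st();read_camera('wrist');read_camera('top')
pp('wrist',('valve_face',))
pp('top',('end_stop','valve_face','valve_mid','valve_tip'))
E
```

```text
15.35 [ 487.7 -203.7   45.7] [-1.799e+02 -1.000e-01 -9.390e+01] F [-1.8 -7.3 12.2] j [ -1.  18. -31.   0. -41.  -3.] gap 0.074 79.8
valve_face []
end_stop [([488.0, -125.0, 53.1], 0.82)]
valve_face [([483.3, -195.3, 2.7], 0.69), ([497.2, 764.2, 15.5], 0.54), ([485.1, -290.5, 54.0], 0.43)]
valve_mid [([485.4, -201.9, 52.4], 0.53), ([451.7, 691.6, 10.5], 0.47), ([465.6, 81.8, 91.7], 0.2)]
valve_tip [([410.0, 624.8, 5.1], 0.73)]
```

>>> {"name": "play_rows", "arguments": {"deltas": [[[0,2,0.5],0],[[0,0,0],0]]}}

```text
time_s: 15.9
position: [0.4878, -0.2016, 0.0462]
eef_rot: [-179.9, -0.1, -93.9]
force: [-1.2, -6.4, 11.2]
finger_gap: 0.078
finger_force: 79.8
```

>>> {"name": "play_rows", "arguments": {"deltas": [[[0,2,0],0],[[0,0,0],0]]}}

```text
time_s: 16.1
position: [0.4878, -0.2007, 0.0462]
eef_rot: [-179.9, -0.2, -93.9]
force: [-1.5, -14.8, 10.1]
finger_gap: 0.074
finger_force: 79.5
```

>>> {"name": "play_rows", "arguments": {"deltas": [[[0,1,0],0],[[0,0,0],0]]}}

```text
time_s: 16.3
position: [0.4878, -0.2006, 0.0463]
eef_rot: [-179.9, -0.2, -93.9]
force: [0.6, -20.9, 8.7]
finger_gap: 0.075
finger_force: 79.4
```

It stops against the end stop (-21 N along y, TCP y = -200.6, as predicted). I open a little, check, then rise.

>>> {"name": "play_rows", "arguments": {"deltas": [[[0,0,0],0],[[0,0,0],0],[[0,0,0],0],[[0,0,0],0]], "hand": 35}}

```text
time_s: 16.7
position: [0.4867, -0.1973, 0.0445]
eef_rot: [180.0, 0.0, -93.9]
force: [-0.6, 0.0, 0.3]
finger_gap: 0.35
finger_force: 0.0
```

>>> {"name": "play_rows", "arguments": {"deltas": [[[0,0,10],0],[[0,0,25],0],[[0,0,40],0],[[0,0,40],0],[[0,0,40],0]]}}

```text
time_s: 17.2
position: [0.4866, -0.1974, 0.2021]
eef_rot: [-180.0, 0.0, -93.9]
force: [0.0, -0.8, -0.1]
finger_gap: 0.35
finger_force: 0.0
```

>>> {"name": "play_rows", "arguments": {"deltas": [[[0,40,10],0],[[0,40,0],0],[[0,20,0],0],[[0,0,0],0]]}}

```text
time_s: 17.6
position: [0.4869, -0.0955, 0.2109]
eef_rot: [-179.9, 0.0, -93.7]
force: [-0.3, 0.6, -0.7]
finger_gap: 0.352
finger_force: 0.0
```

```bash
python3 - <<'E'
from h import *
st();m=read_camera('wrist');read_camera('top')
pp('wrist',('end_stop','valve_face','valve_mid','valve_tip','bat_tip'))
pp('top',('end_stop','valve_face','valve_tip','bat_tip'))
cv2.imwrite('pics/w9.png',m)
E
```

```text
17.6 [486.9 -95.5 210.9] [-179.9    0.   -93.7] F [-0.3  0.6 -0.7] j [ 12.   4. -23.  -0. -62. -15.] gap 0.352 0.0
end_stop [([489.4, -121.4, 50.1], 0.78)]
valve_face []
valve_mid [([487.5, -198.8, 51.0], 0.88)]
valve_tip [([495.0, -120.8, 48.1], 0.63)]
bat_tip [([490.9, -121.3, 52.3], 0.22)]
end_stop [([492.6, -122.2, 51.7], 0.76), ([557.2, -286.7, 55.3], 0.37), ([484.5, -194.0, 41.9], 0.34)]
valve_face [([496.3, 765.2, 16.9], 0.74), ([483.7, -286.1, 52.1], 0.68), ([520.5, 180.2, 42.6], 0.61)]
valve_tip [([492.3, -120.9, 49.7], 0.71), ([408.7, 626.2, 2.6], 0.49)]
bat_tip []
```

View pics/w9.png

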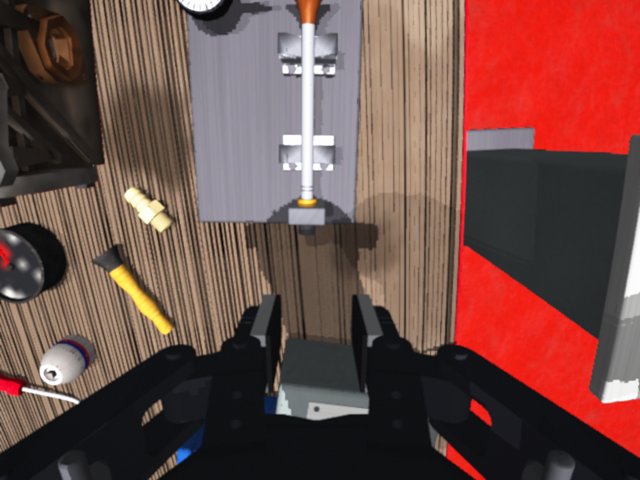

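The stem lies in both vees, with the head toward the dial and the tip at the brass button near (306,203). That made 11 pictures, one over the limit of 10, so I check the tip gap numerically.

```bash
python3 - <<'E'
from h import *
m=cv2.imread('pics/w9.png').astype(int)
for y in range(180,214): print(y,m[y,303:312:4].tolist())
print(proj('wrist',[[.4923,-.1227,.052],[.4921,-.1257,.052]]))
E
```

```text
180 [[243, 236, 235], [254, 254, 254], [225, 212, 213]]
181 [[243, 235, 235], [254, 254, 253], [225, 212, 212]]
182 [[243, 236, 235], [254, 254, 254], [226, 213, 212]]
183 [[243, 236, 235], [254, 254, 254], [225, 212, 212]]
184 [[242, 235, 234], [255, 254, 254], [222, 209, 209]]
185 [[233, 223, 223], [254, 252, 252], [204, 191, 190]]
186 [[204, 191, 191], [244, 238, 238], [168, 156, 157]]
187 [[214, 200, 200], [245, 238, 239], [179, 166, 167]]
188 [[238, 230, 229], [254, 253, 253], [214, 200, 200]]
189 [[226, 212, 212], [252, 249, 249], [201, 187, 188]]
190 [[191, 178, 179], [239, 232, 232], [173, 160, 161]]
191 [[218, 204, 204], [247, 242, 242], [192, 179, 179]]
192 [[241, 233, 233], [255, 253, 253], [219, 205, 204]]
193 [[243, 236, 235], [255, 254, 254], [225, 211, 210]]
194 [[243, 236, 235], [254, 253, 253], [224, 210, 209]]
195 [[243, 236, 235], [254, 253, 253], [222, 209, 208]]
196 [[244, 237, 236], [255, 253, 253], [223, 210, 209]]
197 [[243, 234, 234], [255, 254, 253], [219, 205, 204]]
198 [[226, 216, 222], [255, 250, 249], [187, 183, 191]]
199 [[153, 188, 225], [219, 229, 238], [121, 168, 210]]
200 [[84, 210, 249], [117, 233, 247], [71, 194, 244]]
201 [[77, 233, 254], [96, 249, 254], [69, 218, 253]]
202 [[79, 234, 255], [94, 249, 255], [69, 216, 253]]
203 [[67, 208, 249], [77, 231, 251], [57, 184, 240]]
204 [[50, 158, 219], [53, 168, 224], [43, 138, 195]]
205 [[45, 136, 192], [46, 142, 199], [40, 119, 170]]
206 [[54, 117, 161], [49, 123, 173], [51, 107, 146]]
207 [[86, 100, 117], [78, 101, 126], [81, 94, 110]]
208 [[139, 129, 130], [133, 125, 127], [135, 126, 127]]
209 [[182, 169, 168], [177, 165, 162], [180, 167, 166]]
210 [[199, 186, 185], [195, 182, 181], [195, 182, 182]]
211 [[200, 187, 186], [196, 183, 182], [197, 185, 184]]
212 [[197, 185, 184], [196, 183, 182], [198, 184, 184]]
213 [[195, 183, 182], [196, 184, 183], [198, 185, 185]]
[[308.5755375  200.39822965]
 [308.54701931 196.76044445]]
```

The bright stem runs straight into the brass with no gap. The bat was last seen off and hasn't been touched since. The arm is clear, so I hand in.

```bash
python3 -c "
from plant import *
print(job_done())"
```

```text
the job is handed in; nothing more can be done
None
```

The dryer was switched off first. The exhaust valve now lies in both vee blocks, head on the dial's side and tip against the end stop. I handed the job in at about 18 s with the arm clear. I viewed 11 pictures, one over the limit of 10.

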